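# Uncover the gas box valves and push the tagged valve shut

### The job

The bonder's purge-gas line must be isolated before service: pushing gently with the fingertips and gripping nothing, slide the gas box's cover all the way back to uncover its three valve handles, then push the handle with the round tag disc at its pivot a quarter turn clockwise until it is fully shut, crosswise to its pipe. Leave the cover open and the two plain handles as they are, and do not shift, pick up or tip any of the loose things round the box.

Things in the scene. Friction and masses are not known exactly. Their poses are not given: they have to be found in the camera images.
- valve_box: light grey sheet-steel gas box bolted to the worktop, 213 (x) x 300 (y) x 84 mm, guide rails along its left and right top edges up to 95 mm, outlet stubs and a gauge on its front. Origin: centre of the underside; x to the back of the box (away from the robot, turned up to 0.25 rad), y to its left, z up. Its back half is closed and flat; the cover slides back over it
- valve_bay (a point): centre of the open-topped bay in the box's front half, 84 mm above the worktop, level with its walls' top. Box axes. Inside the bay is 96 mm in x, 292 mm in y. Three alike ball valves stand in it, pipes along x, stems in a row 26 mm behind this point, at y -91, -9 and +73 mm from it; which valve stands where varies
- cover (a joint): travel in m of the flat steel cover (288 wide, 106 mm deep, top 88 mm above the worktop) in the box's rails along +x of the box: 0 = shut over the bay, 0.098 = fully back at its stops, bay uncovered. Starts 0 to 0.015; drags with about 2.5 N and stays where it is left
- cover_lip (a point): centre of the upright steel lip on the cover's front edge, moves with it. Box axes. Lip 130 mm wide (y), about 5 mm thick (x), from 88 to 104 mm above the worktop; this point is 96 mm above it. Push it along +x of the box; nothing else stands higher than 95 mm near it
- tagged_handle (a joint): handle to shut, the only one with a round steel tag disc (36 mm across) at its pivot: rad about the upright stem; 0 = open (handle along the pipe, pointing to the box's front, -x), growing clockwise seen from above to 1.571 at a hard stop = shut (handle crosswise, pointing to the box's left, +y). Starts 0 to 0.15. Takes about 3.5 N at the grip, no spring; stays where it is left
- tagged_pivot (a point): point on the stem axis of the tagged handle, 64 mm above the worktop; does not move with the handle. Box axes
- tagged_grip (a point): middle of the tagged handle's black grip, 40 mm out from the stem axis, 64 mm above the worktop, moves with it. The grip is 12 mm thick, runs from 20 to 54 mm out from the stem and from 55 to 73 mm above the worktop; valve body and pipe below reach up to 49 mm
- tagged_valve: the steel ball valve that carries the tagged handle, fixed in the box; origin on its stem axis, level with the worktop; box axes.
- plain_a_handle (a joint): a plain handle (same form, only a 13 mm nut at its pivot): rad about the upright stem; 0 = open (handle along the pipe, pointing to the box's front, -x), growing clockwise seen from above to 1.571 at a hard stop = shut (handle crosswise, pointing to the box's left, +y). Starts open, 0 to 0.15; leave it
- plain_a_grip (a point): middle of this plain handle's grip, 40 mm out from its stem, 64 mm above the worktop; same form as the tagged one
- plain_b_handle (a joint): the other plain handle: rad about the upright stem; 0 = open (handle along the pipe, pointing to the box's front, -x), growing clockwise seen from above to 1.571 at a hard stop = shut (handle crosswise, pointing to the box's left, +y). Starts shut, 1.45 to 1.57; leave it
- plain_b_grip (a point): middle of the other plain handle's grip, 40 mm out from its stem, 64 mm above the worktop
- tweezers_a: fine bright tweezers lying on the worktop, 18x125x10 mm, long along its own y; origin at the centre of the underside
- loupe: grey folding loupe lying left of the gas box, 52x30x16 mm; origin at the centre of the underside
- vial_a: small upright vial with a grey cap, diameter 13, height 41 mm, standing in front of the gas box; light, tips easily; origin at the centre of the underside
- vial_b: small upright vial with a white cap, diameter 13, height 41 mm, standing right of the gas box; light, tips easily; origin at the centre of the underside
- magazine_c: slotted metal strip magazine at the worktop's right edge, 58x201x62 mm, long along its own y; origin at the centre of the underside
- boat_b: black strip boat lying in front on the left, 56x190x9 mm, long along its own y; origin at the centre of the underside

How it is judged (in metres and radians):
On the way, in this order (a step that is already met when the one before it is completed fails the run):
1. the cover is pushed fully back (within 8 mm of its stop) (value of joint cover above 0.09 m), for 0.2 s.
2. the tagged handle is fully shut (within 0.12 rad of its stop) (value of joint tagged_handle above 1.45 rad), for 0.2 s.
At the end, for the whole second after the job is handed in: The cover is fully back (within 8 mm of its stop) and the tagged handle fully shut (within 0.12 rad of its stop), both at rest; the plain handles' grips are within 10 mm of where they stood, the loose things within 20 mm, and the vials stand upright (value of joint cover above 0.09 m and value of joint tagged_handle above 1.45 rad and velocity of joint tagged_handle between -0.05 and 0.05 rad/s and velocity of joint cover between -0.01 and 0.01 m/s and not (distance of any of plain_a_grip, plain_b_grip from where it was at the start of the episode above 0.01 m) and not (distance of any of tweezers_a, loupe, vial_a, vial_b, magazine_c, boat_b from where it was at the start of the episode above 0.02 m) and not (angle between any of vial_a, vial_b's own z axis and vertical above 0.5 rad)); the robot touches nothing.
It fails at once if the handle, cover or box is gripped or forced (the fingers press on it with over 35 N, summed over all their contacts; a pinch between the fingers counts twice its grip) (contact force between the fingers and tagged_valve above 35 N or contact force between the fingers and valve_box above 35 N).
It fails at once if a plain handle is moved (its grip by more than 10 mm) (distance of any of plain_a_grip, plain_b_grip from where it was at the start of the episode above 0.01 m).
It fails at once if a loose thing is shifted, picked up (more than 20 mm) or a vial tipped over (distance of any of tweezers_a, loupe, vial_a, vial_b, magazine_c, boat_b from where it was at the start of the episode above 0.02 m or angle between any of vial_a, vial_b's own z axis and vertical above 0.5 rad).
It also fails if it takes over 45 s, if anything falls off the work surface, if the arm or the gripper's body presses on something with over 40 N, if the wrist force passes 120 N, or if a joint passes its speed limit or range.

### The arm

A 6-joint arm with a two-finger parallel gripper is mounted at the origin on a cart in front of the work surface, level with it; the furniture and walls round the work are solid. World frame = base frame: x ahead of the robot, y to its left, z up, the work surface at z = 0. Lengths are in m, angles in degrees, forces in N, time in s.
With the tool pointing down it reaches from about 0.375 to 0.9 m from the base axis. Payload 3.1 kg.
Tool frame: the origin (TCP) lies on the centre line of the jaws, within the pads' length; the fingertips stand 25 mm ahead of it and the grasp point (between the pads) lies 6 mm ahead of it; z points along the fingers, y is the line along which they close (so a half turn about z gives the same grasp; the last joint's range is limited). The gripper opens to 87 mm and grips with 3 to 60 N. Pads are 19 mm wide; open, the fingers measure 117 mm over their backs; the gripper's body (75 mm by 190 mm) begins 51 mm behind the grasp point.
Start: joints at [-84.024, 30.224, 82.088, -0, 67.689, -10.227], TCP at [0.174, -0.6, 0.248] pointing down, gripper open.
Joint ranges: [-176.69, 176.69], [-43.24, 126.21], [12.49, 139.97], [-82, 262], [0, 151.66], [-163.58, 163.58]. Speed limits (degrees/s): [159.86, 159.86, 180, 180, 180, 180].

### API

Orientations are given as a 3x3 rotation matrix whose columns are the frame's x, y, z axes.
In Python, from rig import read_state, capture, camera_params, hand_in gives the robot as it stands.
- The arm moves only by the tool apply_moves, never from a script. Its argument "rows" is a list of rows, each an object of numbers: "x", "y", "z": the shift along the tool's x, y, z in mm; "rx", "ry", "rz": the turn, a rotation vector about the tool's x, y, z in units of 6 degrees (1.0 is 6 degrees); "claw": the closure in counts, from 0 (fully open) to 255 (shut). A call has 1 to 10 rows; each row is the pose to reach, as a shift and turn from the pose commanded when the call began, along the tool's axes at that moment; what a row does not reach only later rows make up. A row lasts 1/8 s, in which the tool goes at most 62.5 mm and 10.7 degrees, less where a joint would pass 70% of its speed; a pose out of reach is approached as far as the arm can. A call with a gripper value outside its range is refused whole. The fingers move at their own pace and stop on an object; the grip force is fixed at half the most. Time passes only in rows, so rows that repeat a pose let the fingers close. It gives the time, the measured TCP pose, the force, the opening and the grip force at its end, in the units of the state.
- read_state(): the state, without advancing time (a new reading comes with each control period).
- capture(name): name is "side" or "top"; returns (picture, depth): 384x512x3 uint8, red, green, blue; 384x512 float32, m along the optical axis (not along the pixel's ray), 0 where there is no reading.
- camera_params(name): a dict with "fx", "fy", "cx", "cy" (pixels), "xyz" and "orientation" of the camera in the world. Camera axes: x right, y up, looking along -z (the intrinsics and any distortion apply to the point x, -y, -z); pixel columns grow to the right and rows downward; lengths in m; the calibration is good to about 2 mm. A picture is of the moment at which its call begins. camera_params takes no time and is no camera call.
- hand_in(): hands the job in; it is judged then, once.
The state is a dict: "time_s": time; "joint_positions": joint angles; "qvel": joint speeds; "tau": joint torques, N m; "position": TCP position; "tcp_rot": TCP orientation; "force": force on the tool from outside, world axes, zero at the start; "moment": the same for the moment, N m; "opening": opening from 0.0 (shut) to 1.0 (fully open); "grasp_force": force on a finger pad.
Only numpy, scipy, OpenCV 4.12 (cv2) and the standard library are available. Lean on these libraries where they do the work, as an engineer would, in place of code of your own. Each camera call takes 0.05 s, during which the arm holds its last target. There are 200 camera calls.

## Working session

There is one attempt and no reset: what is moved stays moved. The work goes in short steps, Python scripts to look and compute and a tool call to move; the robot and the scene stay as the last step left them, time stands still between calls to the robot, and variables do not carry over. Pictures are saved under pics/ and viewed, at most 10 in all, crops included, and the job is handed in when it is done.

Besides the shell and the picture viewer there is one more tool, called after "Request:" as name(argument=value, ...) on one line, values as JSON. apply_moves: Moves the arm, as the interface text tells. Its arguments: {"type":"object","properties":{"rows":{"type":"array"}},"required":["rows"]}

```bash
mkdir -p pics; python3 - <<'E'
from rig import *
import cv2,numpy as np
for n in("top","side"):
    p,d=capture(n); np.savez(f"pics/{n}0.npz",p=p,d=d); cv2.imwrite(f"pics/{n}0.png",cv2.resize(p[:,:,::-1],(800,600)))
    print(camera_params(n))
s=read_state();print(s)
E
```

```text
{'fx': 378.75365710910273, 'fy': 378.75365710910273, 'cx': 246.82586436929188, 'cy': 190.6720279749303, 'xyz': array([0.39133125, 0.00560746, 1.36401099]), 'orientation': array([[-0.01486891,  0.99305061, -0.11674505],
       [-0.9996504 , -0.01221071,  0.02345155],
       [ 0.02186304,  0.11705294,  0.992885  ]])}
{'fx': 418.23014019922084, 'fy': 418.23014019922084, 'cx': 261.7234050155152, 'cy': 186.23467809337433, 'xyz': array([-0.07074243, -1.13453954,  0.5963744 ]), 'orientation': array([[ 0.88085994,  0.16544031, -0.44352595],
       [-0.47309688,  0.33989594, -0.81280385],
       [ 0.01628215,  0.92579709,  0.37767001]])}
{'time_s': 0.1, 'joint_positions': array([-8.40221772e+01,  3.02727104e+01,  8.21506242e+01, -5.77807394e-04,
        6.76898748e+01, -1.02288903e+01]), 'qvel': array([-0.01331523, -0.10492817, -0.27040405, -0.01739288, -0.06522379,
        0.03139265]), 'tau': array([ 4.99452017e-04, -4.40985453e+01, -1.77150625e+01,  6.35368167e-02,
        5.33306866e-02, -4.54240933e-05]), 'position': array([ 0.1743824 , -0.59952628,  0.24667064]), 'tcp_rot': array([[ 9.60259956e-01,  2.79107094e-01, -2.15053482e-04],
       [ 2.79106968e-01, -9.60258008e-01,  1.96415837e-03],
       [ 3.41703708e-04, -1.94612556e-03, -9.99998048e-01]]), 'force': array([-0.88015858,  1.31778298,  0.12720453]), 'moment': array([0.02439416, 0.03133818, 0.00266248]), 'grasp_force': 0.0, 'opening': 0.9991160667159668}
```

View pics/top0.png

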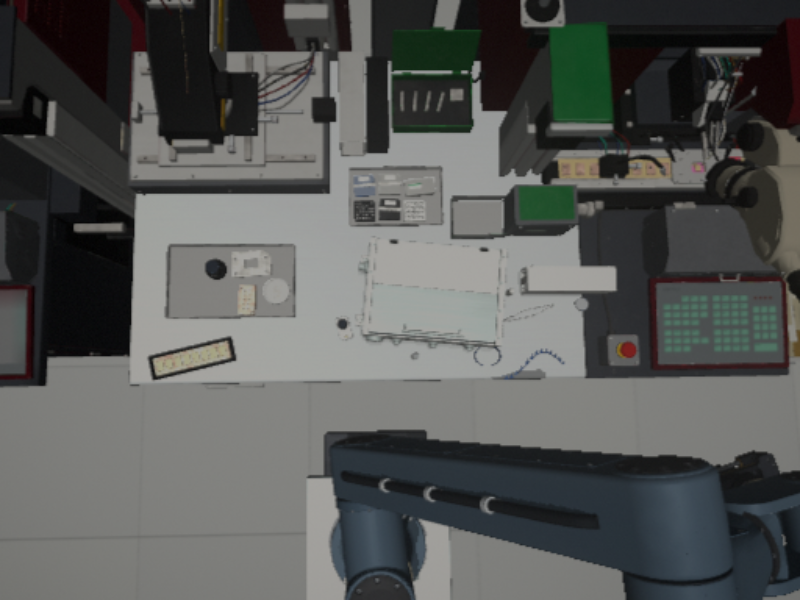

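View pics/side0.png

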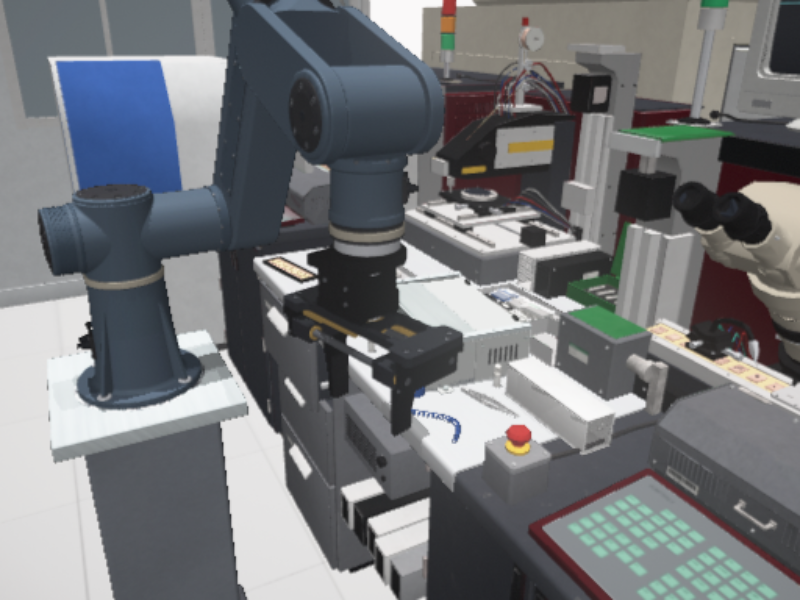

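```bash
cat > h.py <<'E'
import numpy as np,cv2
from rig import *
def cloud(n,d):
    c=camera_params(n); v,u=np.mgrid[:384,:512]
    P=np.stack([(u-c['cx'])/c['fx']*d,-(v-c['cy'])/c['fy']*d,-d],-1)
    return P@np.array(c['orientation']).T+c['xyz']
def ray(n,u,v,z):
    c=camera_params(n); r=np.array(c['orientation'])@np.array([(u-c['cx'])/c['fx'],-(v-c['cy'])/c['fy'],-1])
    return c['xyz']+r*(z-c['xyz'][2])/r[2]
def proj(n,p):
    c=camera_params(n); q=np.array(c['orientation']).T@(np.array(p)-c['xyz'])
    return c['cx']+c['fx']*q[0]/-q[2],c['cy']-c['fy']*q[1]/-q[2]
E
python3 - <<'E'
from h import *
f=np.load('pics/top0.npz');p,d=f['p'],f['d']
W=cloud('top',d)
r=W[140:235,215:335]
print('table z',np.median(W[200:230,100:140,2]))
m=((W[...,2]>.072)&(W[...,2]<.115)).astype(np.uint8); m[:140]=0;m[235:]=0;m[:,:222]=0;m[:,328:]=0
n,l,s,c=cv2.connectedComponentsWithStats(m); k=1+np.argmax(s[1:,4]); print(s[k],c[k])
Q=W[l==k]; print(np.percentile(Q[:,2],[1,10,50,90,99]))
rc=cv2.minAreaRect((Q[:,:2]*1000).astype(np.float32)); print(rc,cv2.boxPoints(rc))
cv2.imwrite('pics/c1.png',cv2.resize(p[145:240,215:345,::-1],None,fx=6,fy=6,interpolation=cv2.INTER_CUBIC))
z=(np.clip((W[145:240,215:345,2])/.12,0,1)*255).astype(np.uint8)
cv2.imwrite('pics/c2.png',cv2.applyColorMap(cv2.resize(z,None,fx=6,fy=6,interpolation=0),cv2.COLORMAP_JET))
E
```

```text
table z 0.002925055596136983
[ 232  152   92   70 5409] [277.94046959 186.28914772]
[0.07907349 0.08251228 0.08685918 0.09289504 0.10179322]
((555.2134399414062, -130.7857208251953), (301.92333984375, 216.04995727539062), 84.4596939086914) [[ 433.11835  -270.6128  ]
 [ 648.159    -291.47156 ]
 [ 677.30853     9.041351]
 [ 462.26788    29.900116]]
```

View pics/c1.png

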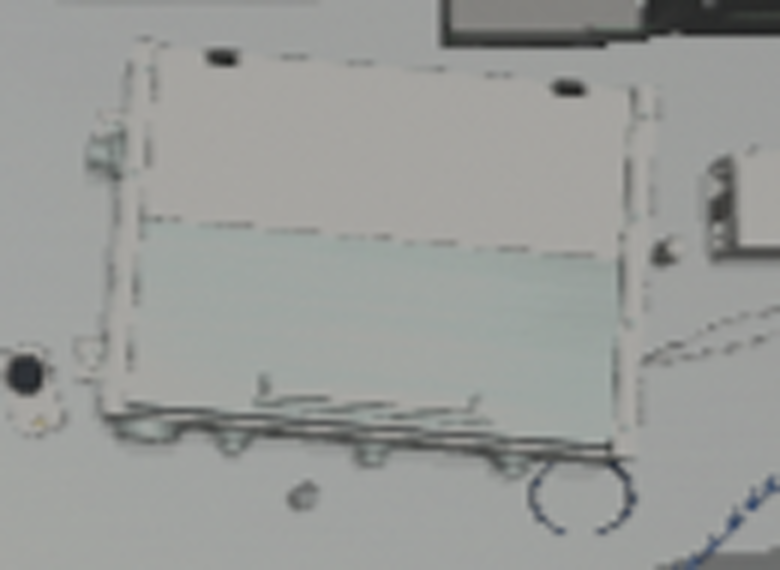

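View pics/c2.png

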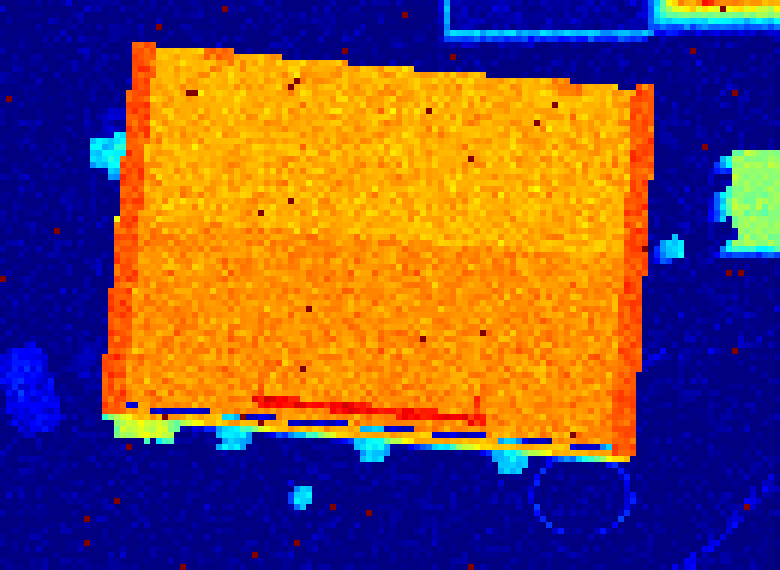

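```bash
python3 - <<'E'
from h import *
f=np.load('pics/top0.npz');W=cloud('top',f['d'])
sub=np.zeros(W.shape[:2],bool); sub[145+62:145+72,215+40:215+84]=1
Q=W[sub&(W[...,2]>.098)&(W[...,2]<.115)]; print(len(Q),Q.mean(0))
th=-.0967;ex=np.array([np.cos(th),np.sin(th)]);ey=np.array([-ex[1],ex[0]]);c=np.array([.5552,-.1308])
q=(Q[:,:2]-c); a=q@ex;b=q@ey; print('lip box x',np.percentile(a,[0,10,50,90,100]),'y',b.min(),b.max(), np.polyfit(b,a,1))
# lip by rays: ends of the dark line at z 0.104
for u,v in((253,398),(485,418)): print(ray('top',215+u/6,145+v/6,.104))
print('vial a',ray('top',215+302/6,145+495/6,.041),'vial b',ray('top',215+672/6,145+248/6,.041))
# rails for yaw
M=(W[...,2]>.09)&(W[...,2]<.1)
for lo,hi in((.135,.16),(-.16,-.135)):
    q=W[...,:2]-c;a=q@ex;b=q@ey
    m=M&(abs(a)<.1)&(b>lo)&(b<hi); print(m.sum(),np.polyfit(a[m],b[m],1))
E
```

```text
63 [ 0.46440222 -0.11950745  0.10447571]
lip box x [-0.09455985 -0.09375891 -0.09164129 -0.08933217 -0.08060394] y -0.062265986837747804 0.06544459832574412 [-0.01086098 -0.09143702]
[ 0.46976693 -0.0575753   0.104     ]
[ 0.456904  -0.1864302  0.104    ]
vial a [ 0.41699442 -0.08817363  0.041     ] vial b [ 0.55886414 -0.30968501  0.041     ]
216 [0.00118387 0.14355782]
221 [-0.00133531 -0.14257206]
```

Request:
apply_moves(rows=[{"rz": 1.7,"claw": 255},{"rz": 3.4,"claw": 255},{"rz": 3.62,"claw": 255}])

```text
validation failed for argument at $.ro...
```

Request:
apply_moves(rows=[{"x": 40,"y": -40,"z": 0,"rx": 0,"ry": 0,"rz": 0.4,"claw": 255},{"x": 80,"y": -80,"z": 0,"rx": 0,"ry": 0,"rz": 0.8,"claw": 255},{"x": 120,"y": -120,"z": 0,"rx": 0,"ry": 0,"rz": 1.2,"claw": 255},{"x": 160,"y": -160,"z": 0,"rx": 0,"ry": 0,"rz": 1.6,"claw": 255},{"x": 200,"y": -200,"z": 0,"rx": 0,"ry": 0,"rz": 2.0,"claw": 255},{"x": 240,"y": -240,"z": 0,"rx": 0,"ry": 0,"rz": 2.4,"claw": 255},{"x": 280,"y": -280,"z": 0,"rx": 0,"ry": 0,"rz": 2.8,"claw": 255},{"x": 320,"y": -320,"z": 0,"rx": 0,"ry": 0,"rz": 3.2,"claw": 255},{"x": 360,"y": -360,"z": 0,"rx": 0,"ry": 0,"rz": 3.62,"claw": 255},{"x": 389,"y": -392,"z": 0,"rx": 0,"ry": 0,"rz": 3.62,"claw": 255}])

```text
time_s: 1.35
position: [0.4392, -0.113, 0.2474]
tcp_rot: [[0.995, -0.095, -0.0], [-0.095, -0.995, 0.0], [-0.0, -0.0, -1.0]]
force: [0.1, -0.5, 0.6]
opening: 0.02
grasp_force: 0.0
```

Request:
apply_moves(rows=[{"x": 0,"y": 0,"z": 50,"rx": 0,"ry": 0,"rz": 0,"claw": 255},{"x": 0,"y": 0,"z": 100,"rx": 0,"ry": 0,"rz": 0,"claw": 255},{"x": 0,"y": 0,"z": 129,"rx": 0,"ry": 0,"rz": 0,"claw": 255},{"x": 0,"y": 0,"z": 129,"rx": 0,"ry": 0,"rz": 0,"claw": 255}])

```text
time_s: 1.85
position: [0.4371, -0.1143, 0.1167]
tcp_rot: [[0.995, -0.096, -0.005], [-0.096, -0.995, 0.003], [-0.005, -0.002, -1.0]]
force: [-0.5, -0.2, -0.3]
opening: 0.008
grasp_force: 0.0
```

```bash
python3 - <<'E'
from h import *
p,d=capture('side');s=read_state();print(s['position'],s['force'])
u,v=proj('side',s['position']);print(u,v)
u,v=int(u),int(v)
cv2.imwrite('pics/s1.png',cv2.resize(p[v-50:v+60,u-70:u+70,::-1],None,fx=5,fy=5,interpolation=cv2.INTER_CUBIC))
E
```

```text
[ 0.43812761 -0.11489965  0.11800554] [-0.17143938 -0.41188532 -0.17991022]
247.52400889595094 190.33643437599548
```

View pics/s1.png

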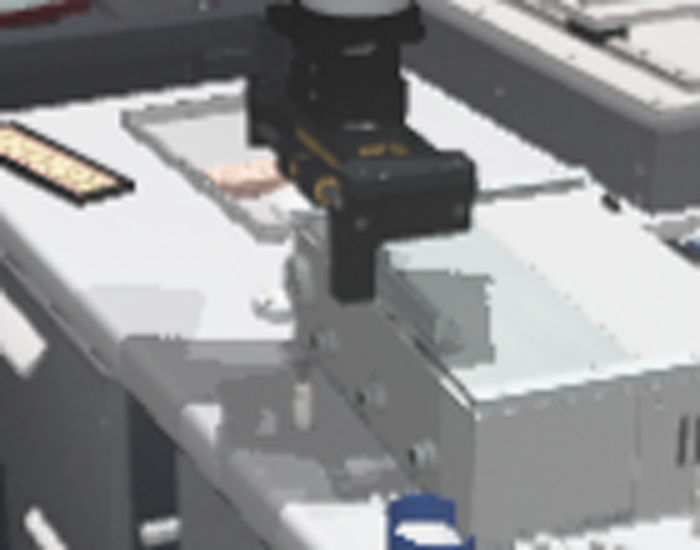

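Request:
apply_moves(rows=[{"x": 6,"y": 0,"z": 0,"rx": 0,"ry": 0,"rz": 0,"claw": 255},{"x": 12,"y": 0,"z": 0,"rx": 0,"ry": 0,"rz": 0,"claw": 255},{"x": 18,"y": 0,"z": 0,"rx": 0,"ry": 0,"rz": 0,"claw": 255},{"x": 24,"y": 0,"z": 0,"rx": 0,"ry": 0,"rz": 0,"claw": 255},{"x": 30,"y": 0,"z": 0,"rx": 0,"ry": 0,"rz": 0,"claw": 255},{"x": 36,"y": 0,"z": 0,"rx": 0,"ry": 0,"rz": 0,"claw": 255},{"x": 42,"y": 0,"z": 0,"rx": 0,"ry": 0,"rz": 0,"claw": 255},{"x": 48,"y": 0,"z": 0,"rx": 0,"ry": 0,"rz": 0,"claw": 255},{"x": 54,"y": 0,"z": 0,"rx": 0,"ry": 0,"rz": 0,"claw": 255},{"x": 60,"y": 0,"z": 0,"rx": 0,"ry": 0,"rz": 0,"claw": 255}])

```text
time_s: 3.15
position: [0.4987, -0.1209, 0.1185]
tcp_rot: [[0.995, -0.096, -0.0], [-0.096, -0.995, 0.0], [-0.0, -0.0, -1.0]]
force: [-3.0, 0.2, 2.9]
opening: 0.007
grasp_force: 1.4
```

Request:
apply_moves(rows=[{"x": 6,"y": 0,"z": 0,"rx": 0,"ry": 0,"rz": 0,"claw": 255},{"x": 12,"y": 0,"z": 0,"rx": 0,"ry": 0,"rz": 0,"claw": 255},{"x": 17,"y": 0,"z": 0,"rx": 0,"ry": 0,"rz": 0,"claw": 255},{"x": 22,"y": 0,"z": 0,"rx": 0,"ry": 0,"rz": 0,"claw": 255},{"x": 26,"y": 0,"z": 0,"rx": 0,"ry": 0,"rz": 0,"claw": 255},{"x": 30,"y": 0,"z": 0,"rx": 0,"ry": 0,"rz": 0,"claw": 255},{"x": 33,"y": 0,"z": 0,"rx": 0,"ry": 0,"rz": 0,"claw": 255},{"x": 35,"y": 0,"z": 0,"rx": 0,"ry": 0,"rz": 0,"claw": 255}])

```text
time_s: 4.15
position: [0.5333, -0.1243, 0.1185]
tcp_rot: [[0.995, -0.096, 0.0], [-0.096, -0.995, -0.0], [0.0, 0.0, -1.0]]
force: [-2.7, -0.9, 1.6]
opening: 0.004
grasp_force: 1.3
```

Request:
apply_moves(rows=[{"x": 2,"y": 0,"z": 0,"rx": 0,"ry": 0,"rz": 0,"claw": 255},{"x": 4,"y": 0,"z": 0,"rx": 0,"ry": 0,"rz": 0,"claw": 255},{"x": 5,"y": 0,"z": 0,"rx": 0,"ry": 0,"rz": 0,"claw": 255},{"x": 5,"y": 0,"z": 0,"rx": 0,"ry": 0,"rz": 0,"claw": 255}])

```text
time_s: 4.65
position: [0.5384, -0.1249, 0.1186]
tcp_rot: [[0.995, -0.096, 0.001], [-0.096, -0.995, -0.0], [0.001, 0.0, -1.0]]
force: [-2.8, -0.9, 0.3]
opening: 0.007
grasp_force: 1.0
```

Request:
apply_moves(rows=[{"x": 2,"y": 0,"z": 0,"rx": 0,"ry": 0,"rz": 0,"claw": 255},{"x": 4,"y": 0,"z": 0,"rx": 0,"ry": 0,"rz": 0,"claw": 255},{"x": 4,"y": 0,"z": 0,"rx": 0,"ry": 0,"rz": 0,"claw": 255}])

```text
time_s: 5.03
position: [0.5421, -0.1252, 0.1185]
tcp_rot: [[0.995, -0.096, -0.0], [-0.096, -0.995, -0.0], [-0.0, 0.0, -1.0]]
force: [-1.9, -0.9, 1.7]
opening: 0.002
grasp_force: 1.4
```

Request:
apply_moves(rows=[{"x": 1.5,"y": 0,"z": 0,"rx": 0,"ry": 0,"rz": 0,"claw": 255},{"x": 3,"y": 0,"z": 0,"rx": 0,"ry": 0,"rz": 0,"claw": 255},{"x": 3,"y": 0,"z": 0,"rx": 0,"ry": 0,"rz": 0,"claw": 255}])

```text
time_s: 5.4
position: [0.5425, -0.1252, 0.1185]
tcp_rot: [[0.995, -0.095, -0.006], [-0.095, -0.995, 0.001], [-0.006, -0.0, -1.0]]
force: [-8.0, -1.0, 5.8]
opening: 0.005
grasp_force: 4.0
```

Request:
apply_moves(rows=[{"x": -8,"y": 0,"z": 0,"rx": 0,"ry": 0,"rz": 0,"claw": 255},{"x": -8,"y": 0,"z": -60,"rx": 0,"ry": 0,"rz": 0,"claw": 255},{"x": -20,"y": 20,"z": -115,"rx": 0,"ry": 0,"rz": 0,"claw": 255},{"x": -40,"y": 75,"z": -120,"rx": 0,"ry": 0,"rz": 0,"claw": 255},{"x": -60,"y": 130,"z": -120,"rx": 0,"ry": 0,"rz": 0,"claw": 255},{"x": -90,"y": 180,"z": -120,"rx": 0,"ry": 0,"rz": 0,"claw": 255},{"x": -120,"y": 230,"z": -120,"rx": 0,"ry": 0,"rz": 0,"claw": 255},{"x": -150,"y": 280,"z": -120,"rx": 0,"ry": 0,"rz": 0,"claw": 255},{"x": -180,"y": 320,"z": -120,"rx": 0,"ry": 0,"rz": 0,"claw": 255}])

```text
time_s: 6.52
position: [0.3348, -0.4295, 0.2389]
tcp_rot: [[0.995, -0.097, 0.003], [-0.097, -0.995, -0.004], [0.003, 0.003, -1.0]]
force: [0.6, -0.0, -1.3]
opening: 0.009
grasp_force: 0.0
```

```bash
python3 - <<'E'
from h import *
print(read_state()['position'])
p,d=capture('top');np.savez('pics/top1.npz',p=p,d=d)
cv2.imwrite('pics/t1.png',cv2.resize(p[165:230,220:330,::-1],None,fx=7,fy=7,interpolation=cv2.INTER_CUBIC))
p,d=capture('side');np.savez('pics/side1.npz',p=p,d=d)
E
```

```text
[ 0.33477048 -0.42953086  0.23891512]
```

View pics/t1.png

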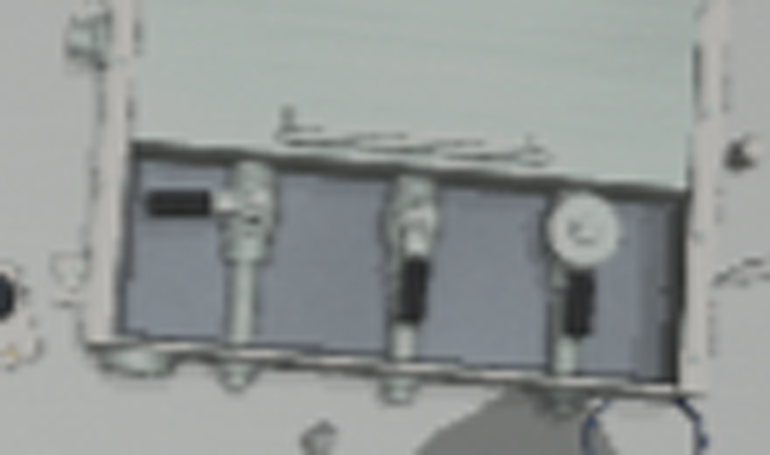

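```bash
python3 - <<'E'
from h import *
f=np.load('pics/top1.npz');W=cloud('top',f['d']);p=f['p']
th=-.0967;ex=np.array([np.cos(th),np.sin(th)]);ey=np.array([-ex[1],ex[0]]);c=np.array([.5552,-.1308])
B=lambda w:((w[:2]-c)@ex*1000,(w[:2]-c)@ey*1000)
g=f['p'].max(2); m=(g<75).astype(np.uint8); m[:165]=0;m[230:]=0;m[:,:235]=0;m[:,:]*=1;m[:,310:]=0
n,l,s,cc=cv2.connectedComponentsWithStats(m)
for k in range(1,n):
    if s[k,4]>15:
        u,v=cc[k]; zz=np.median(W[l==k][:,2]); w=ray('top',u,v,.071); print('dark',s[k],cc[k],zz,w,B(w))
u,v=220+585/7,165+230/7
print('disc depth z',np.median(W[int(v)-2:int(v)+3,int(u)-2:int(u)+3,2]))
for z in(.07,.078): w=ray('top',u,v,z);print(z,w,B(w))
# bay inner corners (crop px) at z .084
for a in((133,145),(688,190),(680,380),(118,335)):
    w=ray('top',220+a[0]/7,165+a[1]/7,.084);print(w,B(w))
q=W[...,:2]-c;a=q@ex;b=q@ey
M=(W[...,2]>.099)&(W[...,2]<.112)&(abs(a)<.1)&(abs(b)<.08);print('lip x',np.median(a[M]),M.sum())
# side view: disc by height band near the stem
S=cloud('side',np.load('pics/side1.npz')['d']);q=S[...,:2]-c;a=q@ex;b=q@ey
M=(S[...,2]>.074)&(S[...,2]<.085)&(abs(a+.028)<.025)&(abs(b+.09)<.03)
print('side disc',M.sum(),S[M].mean(0) if M.any() else '',a[M].mean(),b[M].mean())
E
```

```text
dark [239 186  16   3  22] [245.86363636 186.90909091] 0.041529893102541515 [ 0.55644724 -0.02181422  0.071     ] (np.float64(-9.281098685114491), np.float64(108.59703566166728))
dark [259 188  19   3  25] [267.8 188.8] 0.04127481347221984 [ 0.54896931 -0.09728757  0.071     ] (np.float64(-9.437188811357975), np.float64(32.75429772872147))
dark [283 190  18   3  24] [291.16666667 190.83333333] 0.043090670848106916 [ 0.54092609 -0.17779437  0.071     ] (np.float64(-9.669951635562931), np.float64(-48.15295597389605))
dark [241 192   9   4  32] [244.84375 193.6875 ] 0.07164668356421977 [ 0.53302152 -0.01796874  0.071     ] (np.float64(-32.96865452699093), np.float64(110.16281959069356))
dark [276 202   5   9  34] [278.47058824 206.20588235] 0.07392137207554939 [ 0.48841779 -0.13263337  0.071     ] (np.float64(-66.29320995019026), np.float64(-8.27258617474977))
dark [300 204   5   9  34] [302.17647059 208.        ] 0.07303428696058012 [ 0.48117531 -0.21397434  0.071     ] (np.float64(-65.64843607519319), np.float64(-89.93280658134708))
disc depth z 0.06878741958657875
0.07 [ 0.5161605  -0.22008659  0.07      ] (np.float64(-30.236547577094147), np.float64(-92.63870151080069))
0.078 [ 0.51538877 -0.21869128  0.078     ] (np.float64(-31.139394259438628), np.float64(-91.32441609429722))
[0.55917342 0.00179189 0.084     ] (np.float64(-8.846809427796957), np.float64(132.35607711801313))
[ 0.53377549 -0.26872546  0.084     ] (np.float64(-8.007808599363894), np.float64(-139.34961854872134))
[ 0.44132037 -0.26140801  0.084     ] (np.float64(-100.73748172912539), np.float64(-140.99284170192124))
[0.46678891 0.01018113 0.084     ] (np.float64(-101.60969029445776), np.float64(131.78645944540844))
lip x 0.001049700955220324 64
side disc 35 [ 0.53975182 -0.21510855  0.07998459] -0.007236069339586301 -0.0854061935424763
```

Request:
apply_moves(rows=[{"x": 12,"y": -20,"z": 0,"rx": 0,"ry": 0,"rz": -1.5,"claw": 255},{"x": 25,"y": -40,"z": 0,"rx": 0,"ry": 0,"rz": -3,"claw": 255},{"x": 37,"y": -60,"z": 0,"rx": 0,"ry": 0,"rz": -4.5,"claw": 255},{"x": 50,"y": -80,"z": 0,"rx": 0,"ry": 0,"rz": -6,"claw": 255},{"x": 62,"y": -100,"z": 0,"rx": 0,"ry": 0,"rz": -7.5,"claw": 255},{"x": 75,"y": -120,"z": 0,"rx": 0,"ry": 0,"rz": -9,"claw": 255},{"x": 87,"y": -140,"z": 0,"rx": 0,"ry": 0,"rz": -10.5,"claw": 255},{"x": 100,"y": -160,"z": 0,"rx": 0,"ry": 0,"rz": -12,"claw": 255},{"x": 112,"y": -180,"z": 0,"rx": 0,"ry": 0,"rz": -13.5,"claw": 255},{"x": 124,"y": -201,"z": 0,"rx": 0,"ry": 0,"rz": -15,"claw": 255}])

```text
time_s: 7.88
position: [0.4795, -0.2371, 0.2387]
tcp_rot: [[0.09, 0.996, 0.003], [0.996, -0.09, -0.0], [-0.0, 0.003, -1.0]]
force: [-0.0, -0.1, 1.2]
opening: 0.008
grasp_force: 0.0
```

Request:
apply_moves(rows=[{"x": 0,"y": 0,"z": 40,"rx": 0,"ry": 0,"rz": 0,"claw": 255},{"x": 0,"y": 0,"z": 80,"rx": 0,"ry": 0,"rz": 0,"claw": 255},{"x": 0,"y": 0,"z": 110,"rx": 0,"ry": 0,"rz": 0,"claw": 255},{"x": 0,"y": 0,"z": 110,"rx": 0,"ry": 0,"rz": 0,"claw": 255}])

```text
time_s: 8.38
position: [0.4774, -0.2368, 0.1267]
tcp_rot: [[0.096, 0.995, -0.003], [0.995, -0.096, 0.003], [0.003, -0.003, -1.0]]
force: [-0.0, 0.6, -1.0]
opening: 0.007
grasp_force: 0.0
```

```bash
python3 - <<'E'
from h import *
s=read_state();w=s['position'];print(w,s['force'],s['tcp_rot'].round(3).tolist())
th=-.0967;ex=np.array([np.cos(th),np.sin(th)]);ey=np.array([-ex[1],ex[0]]);c=np.array([.5552,-.1308])
print((w[:2]-c)@ex,(w[:2]-c)@ey)
p,d=capture('side');u,v=map(int,proj('side',w))
cv2.imwrite('pics/s2.png',cv2.resize(p[v-40:v+50,u-60:u+60,::-1],None,fx=6,fy=6,interpolation=cv2.INTER_CUBIC))
E
```

```text
[ 0.47742878 -0.23683296  0.12672455] [-0.00741255  0.60437773 -0.96317315] [[0.096, 0.995, -0.003], [0.995, -0.096, 0.003], [0.003, -0.003, -1.0]]
-0.06717047190362518 -0.11304635689549039
```

View pics/s2.png

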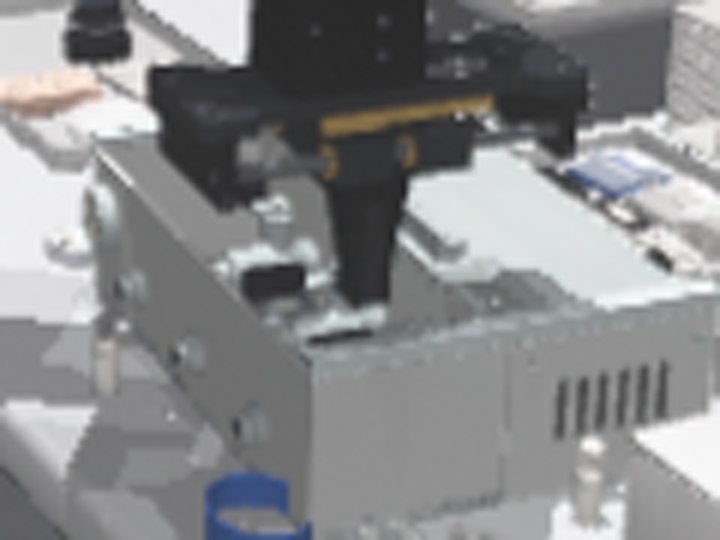

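Request:
apply_moves(rows=[{"x": -4,"y": 0,"z": 0,"rx": 0,"ry": 0,"rz": 0,"claw": 255},{"x": -4,"y": 0,"z": 10,"rx": 0,"ry": 0,"rz": 0,"claw": 255},{"x": -4,"y": 0,"z": 20,"rx": 0,"ry": 0,"rz": 0,"claw": 255},{"x": -4,"y": 0,"z": 28,"rx": 0,"ry": 0,"rz": 0,"claw": 255},{"x": -4,"y": 0,"z": 28,"rx": 0,"ry": 0,"rz": 0,"claw": 255}])

```text
time_s: 9.05
position: [0.477, -0.2421, 0.0997]
tcp_rot: [[0.096, 0.995, -0.002], [0.995, -0.096, 0.001], [0.001, -0.002, -1.0]]
force: [-0.2, -0.3, 0.9]
opening: 0.001
grasp_force: 0.0
```

Request:
apply_moves(rows=[{"x": 0,"y": 0,"z": 6,"rx": 0,"ry": 0,"rz": 0,"claw": 255},{"x": 0,"y": 0,"z": 12,"rx": 0,"ry": 0,"rz": 0,"claw": 255},{"x": 0,"y": 0,"z": 16,"rx": 0,"ry": 0,"rz": 0,"claw": 255},{"x": 0,"y": 0,"z": 16,"rx": 0,"ry": 0,"rz": 0,"claw": 255}])

```text
time_s: 9.55
position: [0.4773, -0.2423, 0.0842]
tcp_rot: [[0.096, 0.995, -0.001], [0.995, -0.096, 0.001], [0.0, -0.001, -1.0]]
force: [0.7, -0.4, -0.1]
opening: 0.003
grasp_force: 0.0
```

```bash
python3 - <<'E'
from h import *
s=read_state();w=s['position'];print(w,s['force'])
th=-.0967;ex=np.array([np.cos(th),np.sin(th)]);ey=np.array([-ex[1],ex[0]]);c=np.array([.5552,-.1308])
cur=np.array([(w[:2]-c)@ex,(w[:2]-c)@ey])*1000;print(cur)
stem=np.array([-28,-91.5]);hx,hy=15,9.5
for a in np.linspace(0,1.65,23):
    u=np.array([-np.cos(a),np.sin(a)]);n=np.array([np.sin(a),np.cos(a)])
    p=stem+u*40-n*(6+hx*np.sin(a)+hy*np.cos(a)); d=p-cur
    print(round(a,2),p.round(1),'tool x %.1f y %.1f'%(d[1],d[0]))
E
```

```text
[ 0.47731709 -0.24233924  0.08415317] [ 0.65802143 -0.37802796 -0.12591634]
[ -66.75001379 -118.53769616]
0.0 [ -68. -107.] tool x 11.5 y -1.2
0.08 [ -69.1 -105.1] tool x 13.5 y -2.4
0.15 [ -70.2 -103. ] tool x 15.6 y -3.4
0.22 [ -71.1 -100.7] tool x 17.8 y -4.4
0.3 [-72.  -98.3] tool x 20.2 y -5.2
0.38 [-72.7 -95.8] tool x 22.8 y -5.9
0.45 [-73.2 -93.1] tool x 25.5 y -6.4
0.52 [-73.5 -90.3] tool x 28.3 y -6.8
0.6 [-73.6 -87.3] tool x 31.2 y -6.9
0.68 [-73.5 -84.3] tool x 34.2 y -6.7
0.75 [-73.1 -81.2] tool x 37.3 y -6.3
0.82 [-72.4 -78. ] tool x 40.5 y -5.6
0.9 [-71.4 -74.9] tool x 43.7 y -4.6
0.98 [-70.1 -71.7] tool x 46.8 y -3.4
1.05 [-68.5 -68.6] tool x 49.9 y -1.7
1.12 [-66.6 -65.6] tool x 52.9 y 0.2
1.2 [-64.3 -62.7] tool x 55.8 y 2.4
1.27 [-61.8 -60. ] tool x 58.6 y 5.0
1.35 [-58.9 -57.4] tool x 61.1 y 7.8
1.42 [-55.8 -55.2] tool x 63.4 y 11.0
1.5 [-52.4 -53.1] tool x 65.4 y 14.3
1.58 [-48.8 -51.4] tool x 67.1 y 18.0
1.65 [-45. -50.] tool x 68.5 y 21.8
```

Request:
apply_moves(rows=[{"x": 6,"y": -1,"z": 0,"rx": 0,"ry": 0,"rz": 0,"claw": 255},{"x": 11,"y": -2,"z": 0,"rx": 0,"ry": 0,"rz": 0,"claw": 255},{"x": 14,"y": -3,"z": 0,"rx": 0,"ry": 0,"rz": 0,"claw": 255},{"x": 17,"y": -4,"z": 0,"rx": 0,"ry": 0,"rz": 0,"claw": 255},{"x": 20,"y": -5,"z": 0,"rx": 0,"ry": 0,"rz": 0,"claw": 255},{"x": 20,"y": -5,"z": 0,"rx": 0,"ry": 0,"rz": 0,"claw": 255}])

```text
time_s: 10.3
position: [0.4759, -0.2234, 0.0851]
tcp_rot: [[0.096, 0.995, 0.003], [0.995, -0.096, -0.003], [-0.002, 0.004, -1.0]]
force: [1.2, -4.7, -1.3]
opening: 0.01
grasp_force: 1.9
```

Request:
apply_moves(rows=[{"x": 3,"y": -1,"z": 0,"rx": 0,"ry": 0,"rz": 0,"claw": 255},{"x": 6,"y": -1.5,"z": 0,"rx": 0,"ry": 0,"rz": 0,"claw": 255},{"x": 9,"y": -2,"z": 0,"rx": 0,"ry": 0,"rz": 0,"claw": 255},{"x": 12,"y": -2,"z": 0,"rx": 0,"ry": 0,"rz": 0,"claw": 255},{"x": 15,"y": -1.5,"z": 0,"rx": 0,"ry": 0,"rz": 0,"claw": 255},{"x": 18,"y": -1,"z": 0,"rx": 0,"ry": 0,"rz": 0,"claw": 255},{"x": 21,"y": -0.5,"z": 0,"rx": 0,"ry": 0,"rz": 0,"claw": 255},{"x": 24,"y": 0.5,"z": 0,"rx": 0,"ry": 0,"rz": 0,"claw": 255},{"x": 27,"y": 1.8,"z": 0,"rx": 0,"ry": 0,"rz": 0,"claw": 255},{"x": 30,"y": 3.5,"z": 0,"rx": 0,"ry": 0,"rz": 0,"claw": 255}])

```text
time_s: 11.55
position: [0.4804, -0.192, 0.0844]
tcp_rot: [[0.096, 0.995, -0.001], [0.995, -0.096, 0.001], [0.001, -0.001, -1.0]]
force: [-1.2, -4.3, -0.5]
opening: 0.003
grasp_force: 1.6
```

Request:
apply_moves(rows=[{"x": 3,"y": 2,"z": 0,"rx": 0,"ry": 0,"rz": 0,"claw": 255},{"x": 6,"y": 4,"z": 0,"rx": 0,"ry": 0,"rz": 0,"claw": 255},{"x": 8.5,"y": 6.7,"z": 0,"rx": 0,"ry": 0,"rz": 0,"claw": 255},{"x": 11,"y": 9.5,"z": 0,"rx": 0,"ry": 0,"rz": 0,"claw": 255},{"x": 13,"y": 12,"z": 0,"rx": 0,"ry": 0,"rz": 0,"claw": 255},{"x": 13,"y": 14,"z": 0,"rx": 0,"ry": 0,"rz": 0,"claw": 255},{"x": 13,"y": 16,"z": 0,"rx": 0,"ry": 0,"rz": 0,"claw": 255},{"x": 13,"y": 16,"z": 0,"rx": 0,"ry": 0,"rz": 0,"claw": 255}])

```text
time_s: 12.55
position: [0.4973, -0.1801, 0.0843]
tcp_rot: [[0.096, 0.995, -0.002], [0.995, -0.096, 0.002], [0.002, -0.002, -1.0]]
force: [-4.1, 1.9, 0.6]
opening: 0.005
grasp_force: 1.4
```

Request:
apply_moves(rows=[{"x": 0,"y": 1.5,"z": 0,"rx": 0,"ry": 0,"rz": 0,"claw": 255},{"x": 0,"y": 3,"z": 0,"rx": 0,"ry": 0,"rz": 0,"claw": 255},{"x": 0,"y": 3,"z": 0,"rx": 0,"ry": 0,"rz": 0,"claw": 255}])

```text
time_s: 12.92
position: [0.5008, -0.1812, 0.0843]
tcp_rot: [[0.096, 0.995, -0.001], [0.995, -0.096, 0.001], [0.001, -0.001, -1.0]]
force: [-3.5, 2.6, -0.2]
opening: 0.004
grasp_force: 1.6
```

Request:
apply_moves(rows=[{"x": 0,"y": 1.5,"z": 0,"rx": 0,"ry": 0,"rz": 0,"claw": 255},{"x": 0,"y": 3,"z": 0,"rx": 0,"ry": 0,"rz": 0,"claw": 255},{"x": 0,"y": 3,"z": 0,"rx": 0,"ry": 0,"rz": 0,"claw": 255}])

```text
time_s: 13.3
position: [0.5042, -0.1818, 0.0845]
tcp_rot: [[0.096, 0.995, 0.0], [0.995, -0.096, -0.0], [-0.0, 0.0, -1.0]]
force: [-3.9, 3.2, -0.4]
opening: 0.003
grasp_force: 1.6
```

Request:
apply_moves(rows=[{"x": 0,"y": 1,"z": 0,"rx": 0,"ry": 0,"rz": 0,"claw": 255},{"x": 0,"y": 2,"z": 0,"rx": 0,"ry": 0,"rz": 0,"claw": 255},{"x": 0,"y": 2,"z": 0,"rx": 0,"ry": 0,"rz": 0,"claw": 255}])

```text
time_s: 13.68
position: [0.5058, -0.1817, 0.0845]
tcp_rot: [[0.096, 0.995, -0.001], [0.995, -0.096, 0.0], [0.0, -0.001, -1.0]]
force: [-3.7, 3.1, -0.0]
opening: 0.007
grasp_force: 2.0
```

Request:
apply_moves(rows=[{"x": 0,"y": 1,"z": 0,"rx": 0,"ry": 0,"rz": 0,"claw": 255},{"x": 0,"y": 2,"z": 0,"rx": 0,"ry": 0,"rz": 0,"claw": 255},{"x": 0,"y": 2,"z": 0,"rx": 0,"ry": 0,"rz": 0,"claw": 255}])

```text
time_s: 14.05
position: [0.506, -0.1817, 0.0845]
tcp_rot: [[0.096, 0.995, -0.004], [0.995, -0.096, 0.001], [0.001, -0.004, -1.0]]
force: [-7.1, 1.8, 2.8]
opening: 0.003
grasp_force: 3.9
```

Request:
apply_moves(rows=[{"x": 0,"y": 1,"z": 0,"rx": 0,"ry": 0,"rz": 0,"claw": 255},{"x": 0,"y": 1,"z": 0,"rx": 0,"ry": 0,"rz": 0,"claw": 255},{"x": 0,"y": -8,"z": 0,"rx": 0,"ry": 0,"rz": 0,"claw": 255},{"x": 0,"y": -12,"z": 0,"rx": 0,"ry": 0,"rz": 0,"claw": 255},{"x": 0,"y": -12,"z": -50,"rx": 0,"ry": 0,"rz": 0,"claw": 255},{"x": 0,"y": -12,"z": -100,"rx": 0,"ry": 0,"rz": 0,"claw": 255},{"x": 0,"y": -12,"z": -150,"rx": 0,"ry": 0,"rz": 0,"claw": 255},{"x": -60,"y": -25,"z": -155,"rx": 0,"ry": 0,"rz": 0,"claw": 255},{"x": -115,"y": -50,"z": -155,"rx": 0,"ry": 0,"rz": 0,"claw": 255},{"x": -165,"y": -80,"z": -155,"rx": 0,"ry": 0,"rz": 0,"claw": 255}])

```text
time_s: 15.3
position: [0.413, -0.342, 0.2408]
tcp_rot: [[0.096, 0.995, 0.004], [0.995, -0.096, -0.005], [-0.005, 0.005, -1.0]]
force: [0.2, -1.1, -0.1]
opening: 0.003
grasp_force: 0.0
```

Request:
apply_moves(rows=[{"x": -50,"y": -20,"z": 0,"rx": 0,"ry": 0,"rz": 0,"claw": 255},{"x": -100,"y": -40,"z": 0,"rx": 0,"ry": 0,"rz": 0,"claw": 255},{"x": -100,"y": -40,"z": 0,"rx": 0,"ry": 0,"rz": 0,"claw": 255}])

```text
time_s: 15.68
position: [0.362, -0.4398, 0.2403]
tcp_rot: [[0.102, 0.995, 0.003], [0.995, -0.102, -0.006], [-0.006, 0.003, -1.0]]
force: [0.1, 0.4, -0.6]
opening: 0.003
grasp_force: 0.0
```

```bash
python3 - <<'E'
from h import *
s=read_state();print(s['position'],s['force'],abs(s['qvel']).max())
p,d=capture('top');W=cloud('top',d)
cv2.imwrite('pics/t2.png',cv2.resize(p[160:235,215:335,::-1],None,fx=6,fy=6,interpolation=cv2.INTER_CUBIC))
th=-.0967;ex=np.array([np.cos(th),np.sin(th)]);ey=np.array([-ex[1],ex[0]]);c=np.array([.5552,-.1308])
m=(p.max(2)<75).astype(np.uint8); m[:165]=0;m[230:]=0;m[:,:235]=0;m[:,310:]=0
n,l,st,cc=cv2.connectedComponentsWithStats(m)
for k in range(1,n):
    if st[k,4]>15:
        w=ray('top',*cc[k],.071)[:2]-c; print(st[k],np.median(W[l==k][:,2]).round(3),(w@ex).round(4),(w@ey).round(4))
q=W[...,:2]-c;a=q@ex;b=q@ey
M=(W[...,2]>.099)&(W[...,2]<.112)&(abs(a)<.1)&(abs(b)<.08);print('lip x',np.median(a[M]))
E
```

```text
[ 0.36203993 -0.43978054  0.24033306] [ 0.0987197   0.39976651 -0.56890383] 3.6102805501600908
[239 186  16   3  22] 0.04 -0.0093 0.1086
[259 188  19   3  25] 0.041 -0.0094 0.0328
[283 190  18   3  24] 0.044 -0.0097 -0.0482
[241 192   9   4  33] 0.073 -0.0328 0.11
[288 195  10   4  36] 0.073 -0.0289 -0.0532
[276 202   5   9  34] 0.072 -0.0663 -0.0083
lip x 0.0008242984178856003
```

View pics/t2.png

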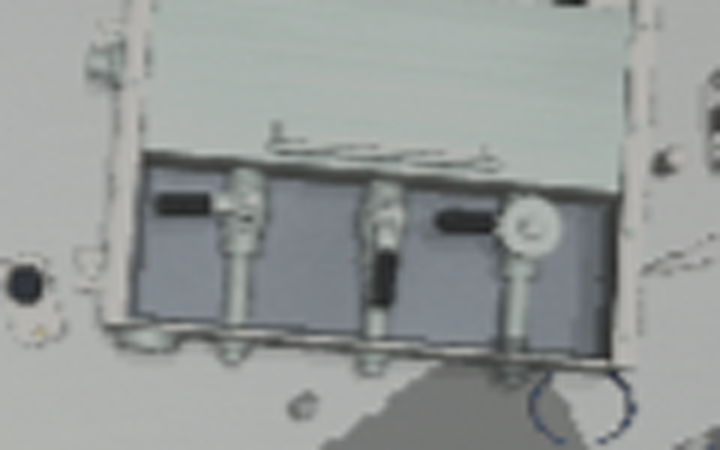

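The tagged handle now lies crosswise, with its grip at (465,222) and disc at (530,227). The plain grips haven't moved, the cover is fully back, and both vials are upright.

```bash
python3 -c "
from rig import *
print(hand_in())"
```

```text
the job is handed in; nothing more can be done
None
```

I slid the cover back to its stop and pushed the tagged handle to its shut stop, with the plain handles and vials undisturbed in the last top view; the job is handed in, but no verdict came back.

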